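# Make up the door kit and the grinder kit

### The job

Make up two repair kits from the stock on the bench: in the blue tray, the steel door pull standing on its feet lengthwise in the middle of the long bay, and the green tin and the brass padlock standing upright, one in each small bay; in the red tray, the orange side handle lying lengthwise in the middle of the long bay and the wire cup brush standing bristles down in either small bay. Everything rests flat on the tray floors. Leave the yellow tin and the black side handle where they are.

Things in the scene. Friction and masses are not known exactly. Their poses are not given: they have to be found in the camera images.
- tray_blue: Blue tray, fixed, 160 (x) by 164 mm (y), walls 4 mm thick, top 14 mm up; floor 4 mm thick. Origin: centre of underside, z up. A wall at x=+2 mm along y; on the -x side (roughly towards the robot) a wall at y=0 makes two small bays, 76 mm square, centred at (x,y)=(-38,+40) and (-38,-40) mm; on the +x side one long bay, 72 (x) by 156 mm (y), centred at (40,0) mm.
- tray_red: Red tray, fixed, 160 (x) by 164 mm (y), walls 4 mm thick, top 14 mm up; floor 4 mm thick. Origin: centre of underside, z up. A wall at x=+2 mm along y; on the -x side (roughly towards the robot) a wall at y=0 makes two small bays, 76 mm square, centred at (x,y)=(-38,+40) and (-38,-40) mm; on the +x side one long bay, 72 (x) by 156 mm (y), centred at (40,0) mm.
- tin_green: Green paint tin, standing closed metal can with bright rims, 52 mm diameter, 60 mm high, about 0.18 kg. Origin: centre of its underside; z up.
- padlock: Brass padlock standing on its base, body 42 mm (x) by 26 mm (y) by 40 mm high with a steel shackle in the xz plane rising to 66 mm, about 0.22 kg. Origin: centre of its underside; z up. Gripped across its 26 mm (y).
- cup_brush: Wire cup brush for a grinder, standing bristles down: copper-coloured bristle skirt 54 mm diameter up to 18 mm height, dark steel cup 48 mm diameter from 18 to 42 mm, bright hub 22 mm diameter up to 56 mm. About 0.20 kg. Origin: centre of its underside; z up.
- door_pull: Steel door pull handle standing on its two feet: a straight bar 120 mm long along x, 12 mm square, its middle 34 mm above the underside (top 40 mm), on posts and foot plates 24 by 30 mm at x=+-48 mm; free space of 28 mm under the bar. About 0.20 kg. Origin: centre of its underside; z up.
- handle_orange: Orange plastic side handle of an angle grinder with dark ribs, lying, 109 mm along its x axis. Flat-sided grip 30 mm wide and high; 40 mm square flanges at x=-53..-45 and +30..+38 mm; steel stud 12 mm thick at x=+38..+56 mm. Origin: on its long axis, 20 mm above what it lies on; middle of the grip at x=-8 mm. 0.12 kg.
- tin_yellow: Yellow paint tin, same size and shape as the green one; not wanted, it stays where it stands. Origin: centre of its underside; z up.
- handle_black: Black plastic side handle of an angle grinder with dark ribs, lying, 109 mm along its x axis. Flat-sided grip 30 mm wide and high; 40 mm square flanges at x=-53..-45 and +30..+38 mm; steel stud 12 mm thick at x=+38..+56 mm. Origin: on its long axis, 20 mm above what it lies on; middle of the grip at x=-8 mm. 0.12 kg. Not wanted, it stays where it lies.
There are look-alikes about, which are no part of the job. There is more than one size of the padlock; the one meant has the size given above.

How it is judged:
By the outcome, as a careful person would: the job done as asked, in the order asked, and still so for the second after the job is handed in, with the robot touching nothing.
It also fails if it takes over 109 s, if anything falls off the work surface, if the arm or the gripper's body presses on something with over 40 N, if the wrist force passes 120 N, or if a joint passes its speed limit or range.

### The arm

A 6-joint arm with a two-finger parallel gripper is mounted at the origin on the work surface. World frame = base frame: x ahead of the robot, y to its left, z up, the work surface at z = 0. Lengths are in m, angles in rad, forces in N, time in s.
With the tool pointing down it reaches from about 0.375 to 0.9 m from the base axis. Payload 3.1 kg.
Tool frame: the origin (TCP) lies between the finger pads; the fingertips stand 19 mm ahead of it and the grasp point (between the pads) is the TCP; z points along the fingers, y is the line along which they close (so a half turn about z gives the same grasp; the last joint's range is limited). The gripper opens to 85 mm and grips with 20 to 120 N. Pads are 22 mm wide; open, the fingers measure 114 mm over their backs; the gripper's body (76 mm by 85 mm) begins 54 mm behind the grasp point. The pads swing forward as they close: fully open they stand 13 mm farther back than shut.
Start: joints at [-1.52, 0.527, 1.433, -0, 1.181, -0.178], TCP at [0.142, -0.609, 0.221] pointing down, gripper open.
Joint ranges: [-3.08, 3.08], [-0.75, 2.2], [0.22, 2.44], [-1.43, 4.57], [0, 2.65], [-2.85, 2.85]. Speed limits (rad/s): [2.79, 2.79, 3.14, 3.14, 3.14, 3.14].

### API

Orientations are given as a unit quaternion [x, y, z, w].
In Python, from station import * gives the robot as it stands.
- The arm moves only by the tool drive_tool, never from a script. Its argument "commands" is a list that holds one entry, the list of rows, each a list of 7 numbers: the shift along the tool's x, y, z normalised to -1 to 1, where 1 is 0.2 m, then the turn, a rotation vector about the tool's x, y, z normalised to -1 to 1, where 1 is 180 degrees, then the finger opening in mm, from 0 to 85.4. A call has 1 to 10 rows; each row is the pose to reach, as a shift and turn from the pose commanded when the call began, along the tool's axes at that moment, turning the shorter way round; what a row does not reach only later rows make up. A row lasts 1/12 s, in which the tool goes at most 41.7 mm and 7.16 degrees, less where a joint would pass 70% of its speed; a pose out of reach is approached as far as the arm can. A call with a number of a shift or a turn outside -1 to 1 is refused whole. A call with a gripper value outside its range is refused whole. The fingers move at their own pace and stop on an object; "grip_force" is the grip in N (left out, the last holds). Time passes only in rows, so rows that repeat a pose let the fingers close. It gives the time, the measured TCP pose, the force, the opening and the grip force at its end, in the units of the state.
- state(): the state, without advancing time (a new reading comes with each control period).
- snapshot(name): name is "side" or "top" or "wrist"; returns (picture, depth): 400x640x3 uint8, red, green, blue; 400x640 float32, m along the optical axis (not along the pixel's ray), 0 where there is no reading.
- get_calibration(name): a dict with "mtx" (3x3 intrinsics, pixels), "R" (3x3) and "t" (3): a world point X has camera coordinates R X + t; the wrist camera has in their place "T_tool_cam" (4x4, takes a point from camera to tool coordinates, whose origin is the TCP and whose axes are the flange's). Camera axes: x right, y down, z forward; pixel columns grow to the right and rows downward; lengths in m; the calibration is good to about 2 mm. A picture is of the moment at which its call begins: read the wrist's pose just before it. get_calibration takes no time and is no camera call.
- sign_off(): hands the job in; it is judged then, once.
Trained networks look in the newest picture that a camera, given by its name, has taken for a name from the list of things; names that differ only in an ending like _2 or _b are one class to them, and where a whole thing is asked for, a point or a joint stands for the part that bears it (a point fixed in the world has none). Each returns a list of dicts, best first, with "score" (0 to 1); they miss things now and then, are a little off and sometimes report something else, mostly with a low value. They report only what shows in the picture. A call takes as long as a camera call. They do not tell look-alikes from the thing itself.
- regions_of(camera, label): "mask" (400x640 bool, what is visible of it) and "at" ([row, column] in pixels, amid what is visible of it).
- spot_point(camera, label): "at" ([row, column] in pixels: a listed point, or the origin of a listed thing).
The state is a dict: "time_s": time; "joints": joint angles; "dq": joint speeds; "effort": joint torques, N m; "tcp_pos": TCP position; "tcp_rot": TCP orientation; "wrist_force": force on the tool from outside, world axes, zero at the start; "moment": the same for the moment, N m; "grip_width": opening from 0.0 (shut) to 1.0 (fully open); "grasp_force": force on a finger pad.
Only numpy, scipy, OpenCV 4.12 (cv2) and the standard library are available. Lean on these libraries where they do the work, as an engineer would, in place of code of your own. Each camera call takes 0.05 s, during which the arm holds its last target. There are 200 camera calls.

## Working session

There is one attempt and no reset: what is moved stays moved. The work goes in short steps, Python scripts to look and compute and a tool call to move; the robot and the scene stay as the last step left them, time stands still between calls to the robot, and variables do not carry over. Pictures are saved under pics/ and viewed, at most 14 in all, crops included, and the job is handed in when it is done.

Besides the shell and the picture viewer there is one more tool, called in YAML: its name, and indented under it one key for each argument. drive_tool: Moves the arm, as the interface text tells. Scaled input: -1 to 1 covers 0.2 m each way for a shift and 180 degrees each way for a turn. Its arguments: {"type":"object","properties":{"commands":{"type":"array"},"grip_force":{"type":"number"}},"required":["commands"]}

```bash
mkdir -p pics; ls
python3 - <<'E'
from station import *
import cv2,numpy as np
np.set_printoptions(precision=4,suppress=True)
for n in ("top","side"):
    p,d=snapshot(n); cv2.imwrite(f"pics/{n}0.png",p[:,:,::-1]); np.save(f"{n}_d.npy",d); np.save(f"{n}_p.npy",p)
    c=get_calibration(n); print(n,c)
print(get_calibration("wrist")); print(state())
E
```

```text
pics
top {'mtx': array([[454.6958,   0.    , 312.8144],
       [  0.    , 454.6958, 205.2821],
       [  0.    ,   0.    ,   1.    ]]), 'R': array([[ 0.0118, -0.9999, -0.0115],
       [-0.9981, -0.0111, -0.0599],
       [ 0.0598,  0.0122, -0.9981]]), 't': array([-0.0075,  0.5058,  1.0335])}
side {'mtx': array([[408.0949,   0.    , 319.309 ],
       [  0.    , 408.0949, 198.9627],
       [  0.    ,   0.    ,   1.    ]]), 'R': array([[-0.996 , -0.0869, -0.0217],
       [-0.0387,  0.6359, -0.7708],
       [ 0.0808, -0.7668, -0.6367]]), 't': array([0.5205, 0.0786, 0.7218])}
{'mtx': array([[301.2627,   0.    , 319.9676],
       [  0.    , 301.2627, 200.8346],
       [  0.    ,   0.    ,   1.    ]]), 'T_tool_cam': array([[-0.001 , -0.9523, -0.3052,  0.0779],
       [ 1.    , -0.0008, -0.0008,  0.0003],
       [ 0.0005, -0.3052,  0.9523, -0.1527],
       [ 0.    ,  0.    ,  0.    ,  1.    ]])}
{'time_s': 0.1, 'joints': array([-1.5195,  0.5284,  1.4338, -0.    ,  1.1814, -0.1785]), 'dq': array([ 0.0015, -0.003 , -0.0026,  0.0011, -0.0013,  0.0009]), 'effort': array([ -0.0002, -44.3306, -17.8587,  -0.0001,   0.0039,  -0.    ]), 'tcp_pos': array([ 0.1424, -0.6079,  0.2198]), 'tcp_rot': array([ 0.9934,  0.1147,  0.0001, -0.001 ]), 'wrist_force': array([0.2592, 0.4678, 0.0043]), 'moment': array([-0.0148, -0.0141, -0.0312]), 'grasp_force': 0.0, 'grip_width': 0.9975251695924725}
```

View pics/top0.png

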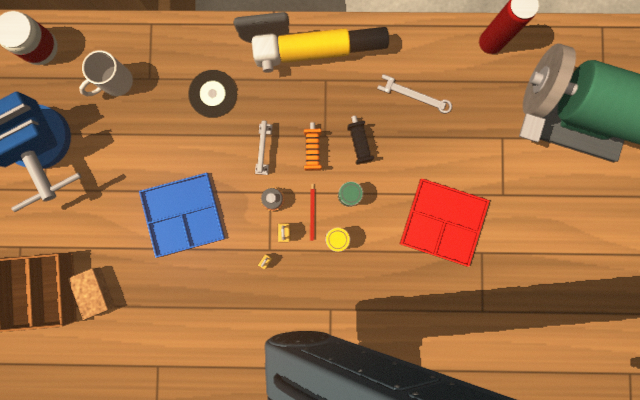

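View pics/side0.png

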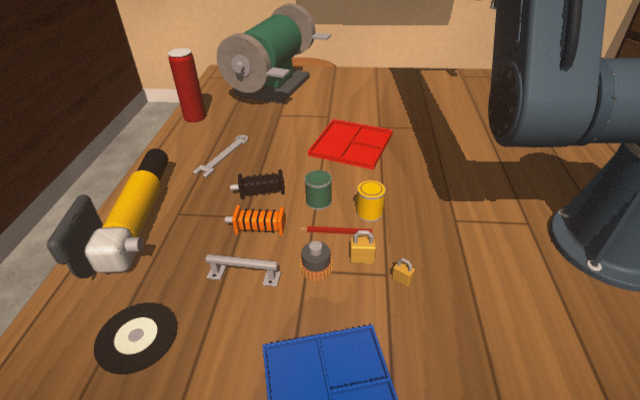

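Top view: blue tray at (183,215), red tray (445,222), door pull (263,148), orange handle (313,147), black (360,140), brush (272,199), green tin (350,194), yellow tin (338,239). Two padlocks: the bigger at (285,232), the smaller at (264,261). I measure them next.

```bash
cat > h.py <<'E'
from station import *
import cv2,numpy as np
from scipy.spatial.transform import Rotation as Rn
np.set_printoptions(precision=4,suppress=True)
def cam_pose(n,st=None):
    c=get_calibration(n)
    if n!="wrist":
        return c["mtx"],c["R"].T,-c["R"].T@c["t"]
    T=np.eye(4);T[:3,:3]=Rn.from_quat(st["tcp_rot"]).as_matrix();T[:3,3]=st["tcp_pos"]
    T=T@c["T_tool_cam"]; return c["mtx"],T[:3,:3],T[:3,3]
def cloud(n,d,st=None):
    K,R,t=cam_pose(n,st); v,u=np.mgrid[:400,:640]
    P=np.stack([(u-K[0,2])/K[0,0]*d,(v-K[1,2])/K[1,1]*d,d],-1)
    return P@R.T+t
def rect(xy):
    (cx,cy),(w,h),a=cv2.minAreaRect((xy*1000).astype(np.float32))
    if w<h: w,h,a=h,w,a+90
    return np.array([cx,cy,w,h,(a+90)%180-90])  # mm, long, short, angle of long axis deg
def todo(p,yaw,st=None):
    """shift (tool axes, units) and turn about tool z (units) to world TCP p with tool down, tool y axis at yaw deg"""
    st=st or state(); R=Rn.from_quat(st["tcp_rot"]).as_matrix()
    y=np.degrees(np.arctan2(R[1,1],R[0,1])); dy=(yaw-y+90)%180-90
    ct=R.T@(np.array(p)-st["tcp_pos"])/0.2
    return ct,-dy/180,y
E
python3 - <<'E'
from h import *
import os
names="tray_blue tray_red tin_green padlock cup_brush door_pull handle_orange tin_yellow handle_black".split()
C={}
for n in("top","side"):
    p,d=snapshot(n); W=cloud(n,d)
    for l in names:
        for r in regions_of(n,l)[:3]:
            m=r["mask"]&(d>0)
            if m.sum()<10: continue
            q=W[m]; z=q[:,2]
            e=cv2.erode(m.astype(np.uint8),np.ones((3,3)))>0
            zt=np.percentile(z,95); top=q[z>zt-.012]
            a=q[(z>.004)&(z<.08)]
            print(n,l,round(r["score"],2),np.round(r["at"]),"z",np.round(np.percentile(z,[5,50,95])*1000,1),"all",rect(a[:,:2]).round(1) if len(a)>4 else "","top",rect(top[:,:2]).round(1))
p,d=snapshot("top");W=cloud("top",d)
for (r,c) in((300,180),(120,180),(290,240),(180,400)): print(W[r,c])
E
```

```text
top tray_blue 0.91 [214. 180.] z [ 1.   4.6 14.7] all [482.  304.5 165.7 161.9 -73.9] top [481.3 306.3 169.2 162.  -74.1]
top tray_red 0.97 [223. 444.] z [ 0.9  4.2 14. ] all [ 470.9 -304.6  166.1  158.1   72.1] top [ 470.9 -304.6  166.1  158.1   72.1]
top tray_red 0.52 [231. 283.] z [36.  40.6 65.7] all [441.3  63.3  36.   24.6   0.7] top [442.3  64.6  28.6   6.3   6.5]
top tin_green 0.85 [198. 349.] z [43.6 60.2 63.4] all [530.6 -84.5  50.4  49.1 -40.4] top [530.7 -84.5  50.5  48.6 -42.7]
top padlock 0.75 [234. 285.] z [37.2 40.7 65.5] all [442.4  64.2  38.2  23.    0.7] top [442.2  64.6  28.9   6.3   6.5]
top padlock 0.59 [260. 263.] z [ 6.1 28.7 47. ] all [375.9 105.8  31.   18.3 -30.8] top [376.9 106.1  21.7   5.  -34.7]
top cup_brush 0.93 [200. 272.] z [10.8 41.5 57.2] all [519.2  90.2  52.2  49.2 -44.7] top [518.1  88.8  41.   34.2 -50.5]
top cup_brush 0.49 [233. 284.] z [33.2 40.4 65.4] all [442.4  63.2  38.2  24.9   0.7] top [442.2  64.6  28.9   6.3   6.5]
top door_pull 0.73 [147. 260.] z [ 2.8 37.9 42.8] all [637.9 116.  119.5  28.7  -3.3] top [636.5 117.2 116.   12.4  -4. 
[... 1161 characters left out ...]
 [ 6.3 48.  62.1] all [429.3 -53.8  50.7  50.5  20.6] top [428.8 -55.3  50.9  50.1  62.7]
side door_pull 0.79 [267. 239.] z [ 4.8 34.8 41.7] all [638.3 117.6 118.9  31.3  -3.8] top [637.3 118.5 116.5  13.1  -4.5]
side handle_orange 0.83 [218. 255.] z [ 6.5 31.8 40.3] all [643.1   2.9 109.5  40.2   1.7] top [639.8   4.1 102.5  39.4   0.3]
side tin_yellow 0.91 [198. 370.] z [ 5.3 48.2 62. ] all [428.6 -55.8  54.   50.4  69.6] top [428.6 -55.8  53.7  50.1  71. ]
side handle_black 0.98 [186. 260.] z [ 1.6 29.8 40.1] all [ 659.5 -104.   106.9   37.    14.7] top [ 651.8 -106.2   91.    36.8   14.6]
[ 0.2833  0.3039 -0.0003]
[ 0.7064  0.3166 -0.0014]
[0.3082 0.1649 0.0003]
[ 0.5686 -0.2055 -0.0026]
```

The bigger padlock, at top (285,232) / side (363,248), measures 42x26x66 mm, so it fits the description. The one at top (264,261) measures 31x20x46 mm and is the look-alike. I'll confirm that in one crop, fit the trays and plan the first move.

```bash
cat >> h.py <<'E'
from scipy.optimize import least_squares
def tray_fit(W,m,c0,yaw0):
    q=W[m]; q=q[(q[:,2]>.010)&(q[:,2]<.018)][:,:2]*1000
    def walls(x):
        c,s=np.cos(x[2]),np.sin(x[2]); d=q-x[:2]; X=c*d[:,0]+s*d[:,1]; Y=-s*d[:,0]+c*d[:,1]
        seg=lambda a,b,w,lo,hi: np.hypot(np.maximum(abs(a-w)-1.5,0),np.maximum(np.maximum(lo-b,b-hi),0))
        D=np.stack([seg(X,Y,-78,-82,82),seg(X,Y,78,-82,82),seg(X,Y,2,-82,82),seg(Y,X,-80,-80,80),seg(Y,X,80,-80,80),seg(Y,X,0,-80,2)])
        return D.min(0)
    r=least_squares(walls,[*c0,np.radians(yaw0)],loss="soft_l1",diff_step=1e-3,x_scale=[1,1,.01])
    return r.x[:2],np.degrees(r.x[2]),np.median(walls(r.x)),len(q)
E
python3 - <<'E'
from h import *
p,d=snapshot("top");W=cloud("top",d)
for l,c,y in(("tray_blue",(482,305),16),("tray_red",(471,-304.6),-18)):
    m=cv2.dilate(regions_of("top",l)[0]["mask"].astype(np.uint8),np.ones((5,5)))>0
    print(l,*tray_fit(W,m,c,y))
p,d=snapshot("side");W=cloud("side",d)
for l,c,y in(("tray_red",(471,-304.6),-18),):
    m=cv2.dilate(regions_of("side",l)[0]["mask"].astype(np.uint8),np.ones((5,5)))>0
    print(l,*tray_fit(W,m,c,y))
cr=cv2.resize(p[225:300,330:430,::-1],None,fx=6,fy=6,interpolation=cv2.INTER_CUBIC);cv2.imwrite("pics/crop1.png",cr)
print(todo([.6374,.118,.22],-94.2), state()["tcp_pos"])
E
```

```text
tray_blue [480.8158 303.9158] 16.01659813449814 0.0 701
tray_red [ 470.6425 -303.7903] -17.568495826872955 0.0 711
tray_red [ 470.9861 -303.4975] -17.6355395537376 0.0 622
(array([ 3.2375, -2.9734,  0.0035]), np.float64(0.09648688692119833), np.float64(-76.8323603541843)) [ 0.1424 -0.6085  0.2207]
```

View pics/crop1.png

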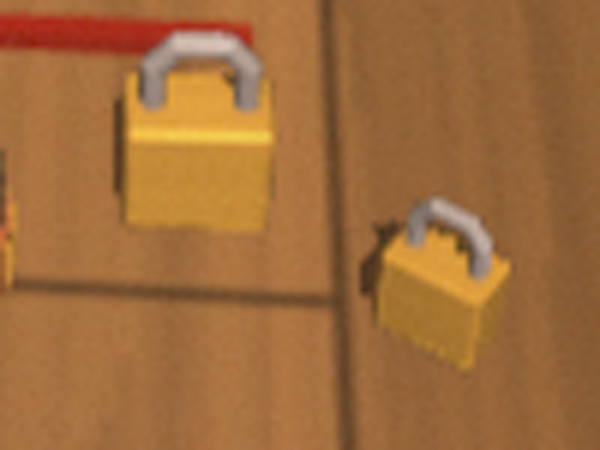

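Crop: left padlock (200,130) is the large one (42 mm body) and is the one meant. Right padlock (440,280) is the small look-alike.

drive_tool:
  commands:
    - [[1, -0.92, 0, 0, 0, 0.0965, 85], [1, -0.92, 0, 0, 0, 0.0965, 85], [1, -0.92, 0, 0, 0, 0.0965, 85], [1, -0.92, 0, 0, 0, 0.0965, 85], [1, -0.92, 0, 0, 0, 0.0965, 85], [1, -0.92, 0, 0, 0, 0.0965, 85], [1, -0.92, 0, 0, 0, 0.0965, 85]]

```text
time_s: 1.98
tcp_pos: [0.2965, -0.3792, 0.2207]
tcp_rot: [0.999, -0.036, -0.0, -0.002]
wrist_force: [-0.4, -0.0, 0.1]
grip_width: 0.993
grasp_force: 0.0
```

drive_tool:
  commands:
    - [[0.58, -1, 0, 0, 0, 0, 85], [0.58, -1, 0, 0, 0, 0, 85], [0.58, -1, 0, 0, 0, 0, 85], [0.58, -1, 0, 0, 0, 0, 85], [0.58, -1, 0, 0, 0, 0, 85], [0.58, -1, 0, 0, 0, 0, 85]]

```text
time_s: 2.48
tcp_pos: [0.4269, -0.1894, 0.221]
tcp_rot: [0.999, -0.035, 0.0, -0.001]
wrist_force: [-0.1, -0.8, 0.9]
grip_width: 0.996
grasp_force: 0.0
```

drive_tool:
  commands:
    - [[0.58, -1, 0, 0, 0, 0, 85], [0.58, -1, 0, 0, 0, 0, 85], [0.58, -1, 0, 0, 0, 0, 85], [0.58, -1, 0, 0, 0, 0, 85], [0.58, -1, 0, 0, 0, 0, 85], [0.58, -1, 0, 0, 0, 0, 85]]

```text
time_s: 2.98
tcp_pos: [0.5582, 0.0018, 0.2211]
tcp_rot: [0.999, -0.035, 0.001, -0.001]
wrist_force: [0.3, -0.2, 0.2]
grip_width: 0.997
grasp_force: 0.0
```

Run:
```python
from h import *
st=state(); p,d=snapshot("wrist"); W=cloud("wrist",d,st); cv2.imwrite("pics/w1.png",p[:,:,::-1])
for l in ("door_pull","handle_orange"):
    for r in regions_of("wrist",l)[:2]:
        q=W[r["mask"]&(d>0)];z=q[:,2];a=q[(z>.004)&(z<.08)];t=q[(z>.03)&(z<.06)]
        print(l,round(r["score"],2),r["at"],np.percentile(z,[5,50,95]),rect(a[:,:2]),rect(t[:,:2]))
print(st["tcp_pos"],todo([.6374,.118,.22],-94.2,st))
```

```text
door_pull 0.93 [104.5, 212.1] [0.0037 0.0381 0.0403] [638.6321 111.7383 119.02    21.4293  -4.4608] [638.9408 115.9948 119.0313  12.8104  -4.0777]
handle_orange 0.75 [101.8, 313.0] [0.024  0.0343 0.0394] [642.7602   0.4377 108.578   39.1146   0.6618] [634.0508   0.6586  91.0481  39.1307   1.1102]
[0.5582 0.0018 0.2211] (array([ 0.3541, -0.6076,  0.0068]), np.float64(0.000846982112912621), np.float64(-94.04754321967573))
```

drive_tool:
  commands:
    - [[0.357, -0.6, 0.0, 0, 0, 0, 50], [0.357, -0.6, 0.2, 0, 0, 0, 50], [0.357, -0.6, 0.3, 0, 0, 0, 50], [0.357, -0.6, 0.4, 0, 0, 0, 50], [0.357, -0.6, 0.6, 0, 0, 0, 50], [0.357, -0.6, 0.75, 0, 0, 0, 50], [0.357, -0.6, 0.85, 0, 0, 0, 50], [0.357, -0.6, 0.92, 0, 0, 0, 50], [0.357, -0.6, 0.935, 0, 0, 0, 50], [0.357, -0.6, 0.935, 0, 0, 0, 50]]
  grip_force: 50

```text
time_s: 3.97
tcp_pos: [0.6356, 0.1114, 0.0333]
tcp_rot: [0.999, -0.037, -0.001, 0.0]
wrist_force: [-0.5, 0.1, 1.0]
grip_width: 0.588
grasp_force: 0.0
```

drive_tool:
  commands:
    - [[0, 0, 0, 0, 0, 0, 0], [0, 0, 0, 0, 0, 0, 0], [0, 0, 0, 0, 0, 0, 0], [0, 0, 0, 0, 0, 0, 0], [0, 0, 0, 0, 0, 0, 0], [0, 0, 0, 0, 0, 0, 0], [0, 0, 0, 0, 0, 0, 0]]

```text
time_s: 4.55
tcp_pos: [0.636, 0.1126, 0.034]
tcp_rot: [0.999, -0.037, 0.0, -0.0]
wrist_force: [-0.2, 0.2, 0.3]
grip_width: -0.002
grasp_force: 0.0
```

Run:
```python
from h import *
st=state(); print(st)
p,d=snapshot("wrist"); s,_=snapshot("side"); 
cv2.imwrite("pics/w2.png",np.hstack([cv2.resize(p,(480,300)),cv2.resize(s[130:330,150:360],(315,300))])[:,:,::-1])
```

```text
{'time_s': 4.55, 'joints': array([0.0025, 0.7932, 1.5036, 0.    , 0.8443, 1.6466]), 'dq': array([-0.0001,  0.0063,  0.001 , -0.0006, -0.0019,  0.0008]), 'effort': array([ -0.0163, -49.6288, -12.1803,  -0.0007,  -0.0029,  -0.0001]), 'tcp_pos': array([0.636 , 0.1126, 0.034 ]), 'tcp_rot': array([ 0.9993, -0.0366,  0.0002, -0.    ]), 'wrist_force': array([-0.2236,  0.171 ,  0.2978]), 'moment': array([0.0126, 0.0007, 0.003 ]), 'grasp_force': 0.0, 'grip_width': -0.0015197927253759221}
```

View pics/w2.png

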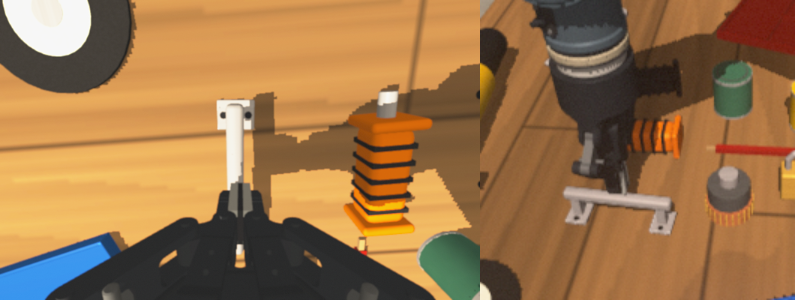

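Run:
```python
from h import *
p,d=snapshot("side"); W=cloud("side",d)
r=regions_of("side","door_pull")[0]; q=W[r["mask"]&(d>0)]; t=q[(q[:,2]>.03)&(q[:,2]<.05)]
print(rect(t[:,:2]), r["score"])
N=np.linalg.norm(W[...,:2]-np.array([.636,.1126]),axis=-1)
m=(N<.03)&(d>0)&(W[...,2]>.002)
v,u=np.nonzero(m)
for row in np.unique(v): 
    s=v==row; print(row,W[row,u[s]].mean(0),W[row,u[s]][:,1].min(),W[row,u[s]][:,1].max(),p[row,u[s]].mean(0).round())
cv2.imwrite("pics/s3.png",cv2.resize(p[210:310,190:310,::-1],(720,600),interpolation=cv2.INTER_CUBIC))
```

```text
[637.0453 117.9431 117.1858  13.0722  -3.9217] 0.94
177 [0.6314 0.1419 0.2238] 0.14193408861921908 0.14193408861921908 [115. 103.  95.]
181 [0.6338 0.1422 0.2175] 0.14219862675372408 0.14219862675372408 [151. 139. 125.]
202 [0.6159 0.096  0.1443] 0.09595036193275414 0.09595036193275414 [42. 34. 29.]
203 [0.6158 0.0993 0.1452] 0.09733059858985976 0.10134139768027167 [39. 29. 22.]
204 [0.6162 0.1033 0.1466] 0.09852630431061732 0.10733117552481769 [40. 32. 27.]
205 [0.617  0.1039 0.1452] 0.09857136617385331 0.10663078367866335 [42. 32. 28.]
206 [0.6181 0.1058 0.1448] 0.09869699357111206 0.10858421603130036 [42. 34. 28.]
207 [0.6203 0.1069 0.1437] 0.10425418217288002 0.107985261755358 [44. 36. 30.]
208 [0.6219 0.1093 0.1438] 0.10355757686954781 0.11761659946389952 [42. 33. 29.]
209 [0.6229 0.1134 0.1453] 0.09900373160062581 0.12810453938083993 [42. 33. 29.]
210 [0.6236 0.1179 0.1472] 0.10056138891493921 0.13892615145824572 [43. 34. 30.]
211 [0.6223 0.1222 0.1492] 0.09970280080050326 0.13927393129331989 [42. 33. 28.]
212 [0.6237 0.1224 0.1474] 0.09735052057208587 0.1405044316243685 [44. 3
[... 5359 characters left out ...]
 0.1255490337017368 [172. 116.  67.]
279 [0.6326 0.126  0.0024] 0.12560968960046714 0.12638020408642925 [174. 118.  68.]
280 [0.6252 0.1279 0.0028] 0.12687742712394806 0.12869172062567796 [173. 117.  68.]
281 [0.6364 0.1303 0.0023] 0.1299425280628173 0.13116284259169297 [170. 115.  65.]
282 [0.6293 0.1321 0.0025] 0.13131257644766187 0.13286885629674672 [176. 120.  69.]
283 [0.6326 0.1344 0.0025] 0.13325277699709054 0.13538017924499185 [172. 116.  68.]
284 [0.6521 0.1379 0.0026] 0.13785251121357 0.13785251121357 [162. 110.  64.]
285 [0.6313 0.1383 0.0024] 0.13823753210909834 0.1383056111705825 [174. 118.  68.]
286 [0.6348 0.1408 0.0027] 0.14046584225218983 0.14127275722983457 [174. 116.  67.]
```

View pics/s3.png

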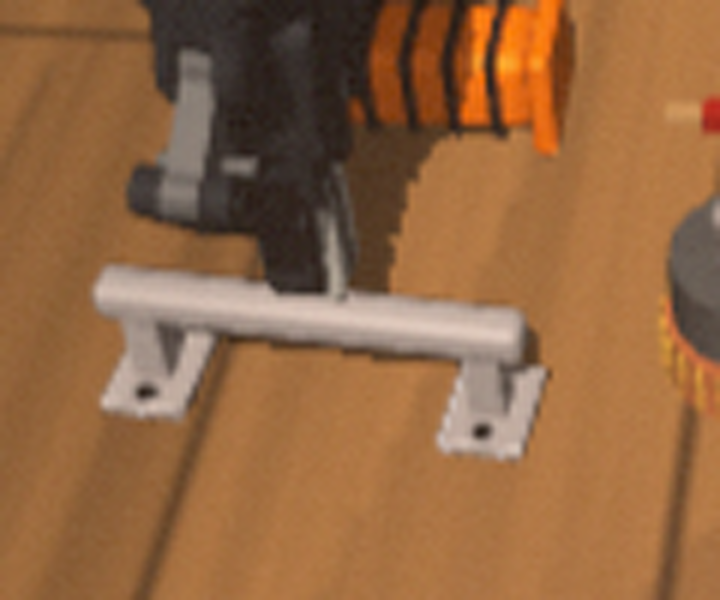

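Run:
```python
from h import *
st=state(); p,d=snapshot("wrist"); c=get_calibration("wrist");K=c["mtx"];T=c["T_tool_cam"]
v,u=np.mgrid[:400,:640]
P=np.stack([(u-K[0,2])/K[0,0]*d,(v-K[1,2])/K[1,1]*d,d],-1)@T[:3,:3].T+T[:3,3]
for r in range(140,400,10): print(r,[(cc,(P[r,cc]*1000).round().astype(int).tolist()) for cc in (300,316,328)], )
W=cloud("wrist",d,st); print(W[60,100],W[60,420],W[200,120])
```

```text
140 [(300, [58, -12, 31]), (316, [61, -2, -5]), (328, [58, 5, 29])]
150 [(300, [57, -9, -4]), (316, [57, -2, -6]), (328, [52, 5, 29])]
160 [(300, [45, -12, 31]), (316, [52, -2, -5]), (328, [46, 5, 28])]
170 [(300, [40, -12, 29]), (316, [47, -2, -4]), (328, [40, 5, 29])]
180 [(300, [32, -13, 35]), (316, [42, -2, -7]), (328, [32, 5, 35])]
190 [(300, [25, -13, 35]), (316, [36, -2, -5]), (328, [25, 5, 34])]
200 [(300, [18, -13, 35]), (316, [31, -2, -6]), (328, [19, 5, 34])]
210 [(300, [12, -13, 34]), (316, [26, -2, -6]), (328, [12, 6, 34])]
220 [(300, [5, -13, 34]), (316, [21, -2, -6]), (328, [4, 6, 35])]
230 [(300, [-2, -13, 34]), (316, [15, -2, -6]), (328, [-3, 6, 35])]
240 [(300, [-10, -13, 34]), (316, [9, -2, -5]), (328, [-10, 6, 34])]
250 [(300, [-17, -13, 34]), (316, [11, -2, -21]), (328, [11, 4, -22])]
260 [(300, [7, -9, -24]), (316, [11, -2, -31]), (328, [11, 4, -32])]
270 [(300, [7, -9, -34]), (316, [11, -1, -40]), (328, [11, 4, -40])]
280 [(300, [13, -8, -50]), (316, [11, -1, -47]), (328, [11, 3, -47])]
290 [(300, [13, -7, -58]), (316, [6, -1, -48]), (328, [12, 3, -55])]
300 [(300, [12, -7, -62]), (316, [2, -1, -48]), (328, [12, 3, -62])]
310 [(300, [13, -6, -68]), (316, [-3, -1, -48]), (328, [11, 3, -66])]
320 [(300, [17, -6, -78]), (316, [-8, -1, -47]), (328, [1, 3, -58])]
330 [(300, [17, -5, -82]), (316, [-49, -2, -6]), (328, [-3, 3, -59])]
340 [(300, [16, -5, -86]), (316, [-93, -3, 33]), (328, [-7, 3, -60])]
350 [(300, [16, -5, -89]), (316, [-103, -3, 34]), (328, [-7, 3, -65])]
360 [(300, [14, -5, -90]), (316, [10, -1, -87]), (328, [11, 2, -87])]
370 [(300, [11, -5, -90]), (316, [11, -1, -90]), (328, [11, 2, -90])]
380 [(300, [11, -5, -94]), (316, [11, -1, -94]), (328, [11, 2, -93])]
390 [(300, [11, -5, -96]), (316, [10, -1, -96]), (328, [11, 2, -96])]
[0.746  0.2266 0.0032] [ 0.7333  0.0479 -0.0018] [0.6643 0.2402 0.0002]
```

Side crop: the shut fingertips (300,290) end on top of the bar, not beside it. The wrist depth agrees, with tips at about -8 mm tool z, so the fingers end about 27 mm short of what the stated TCP implies. I back off, open, and check the finger geometry.

drive_tool:
  commands:
    - [[0.006, -0.025, -0.1, 0, 0, 0, 50], [0.006, -0.025, -0.1, 0, 0, 0, 50], [0.006, -0.025, -0.1, 0, 0, 0, 50], [0.006, -0.025, -0.1, 0, 0, 0, 50], [0.006, -0.025, -0.1, 0, 0, 0, 50]]

```text
time_s: 5.22
tcp_pos: [0.6369, 0.1173, 0.053]
tcp_rot: [0.999, -0.037, -0.001, 0.0]
wrist_force: [0.8, -0.1, -0.1]
grip_width: 0.584
grasp_force: 0.0
```

Run:
```python
from h import *
st=state(); p,d=snapshot("wrist"); c=get_calibration("wrist");K=c["mtx"];T=c["T_tool_cam"]
cv2.imwrite("pics/w4.png",p[:,:,::-1])
v,u=np.mgrid[:400,:640]
P=np.stack([(u-K[0,2])/K[0,0]*d,(v-K[1,2])/K[1,1]*d,d],-1)@T[:3,:3].T+T[:3,3]
m=(d>0)&(d<.25)&(abs(P[...,1])<.06)&(P[...,2]<.0)&(P[...,0]<.02)&(P[...,0]>-.02)
q=P[m]*1000
for z0 in range(-70,0,5):
    s=q[(q[:,2]>=z0)&(q[:,2]<z0+5)]
    if len(s): L=s[s[:,1]<0];R=s[s[:,1]>0]; print(z0,len(s),[ (a[:,1].min().round(1),a[:,1].max().round(1)) if len(a) else None for a in(L,R)],s[:,0].max().round(1))
print(st["tcp_pos"],st["grip_width"])
r=regions_of("wrist","door_pull")[0]; W=cloud("wrist",d,st); t=W[r["mask"]&(d>0)]; t=t[t[:,2]>.03]; print(rect(t[:,:2]),r["score"])
```

```text
-70 5082 [(np.float64(-58.4), np.float64(-22.4)), (np.float64(22.8), np.float64(59.2))] 14.4
-65 1639 [(np.float64(-56.8), np.float64(-24.5)), (np.float64(24.5), np.float64(57.2))] 14.3
-60 900 [(np.float64(-54.6), np.float64(-25.7)), (np.float64(26.0), np.float64(54.6))] 14.4
-55 723 [(np.float64(-43.6), np.float64(-24.7)), (np.float64(24.8), np.float64(44.9))] 12.8
-50 551 [(np.float64(-38.4), np.float64(-24.6)), (np.float64(24.7), np.float64(37.3))] 12.0
-45 565 [(np.float64(-38.7), np.float64(-24.7)), (np.float64(24.7), np.float64(39.0))] 11.8
-40 536 [(np.float64(-38.5), np.float64(-24.7)), (np.float64(24.7), np.float64(38.7))] 11.9
-35 468 [(np.float64(-38.6), np.float64(-24.7)), (np.float64(24.7), np.float64(38.8))] 12.0
-30 446 [(np.float64(-38.5), np.float64(-24.6)), (np.float64(24.8), np.float64(38.5))] 11.8
-25 377 [(np.float64(-38.0), np.float64(-24.7)), (np.float64(24.8), np.float64(38.5))] 11.9
-20 228 [(np.float64(-36.2), np.float64(-24.7)), (np.float64(24.9), np.float64(36.7))] 11.6
-15 38 [(np.float64(-25.2), np.float64(-24.8)), (np.float64(24.7), np.float64(25.2))] 8.9
[0.6369 0.1173 0.053 ] 0.5838870016386385
[0. 0. 0. 0. 0.] 0.72
```

View pics/w4.png

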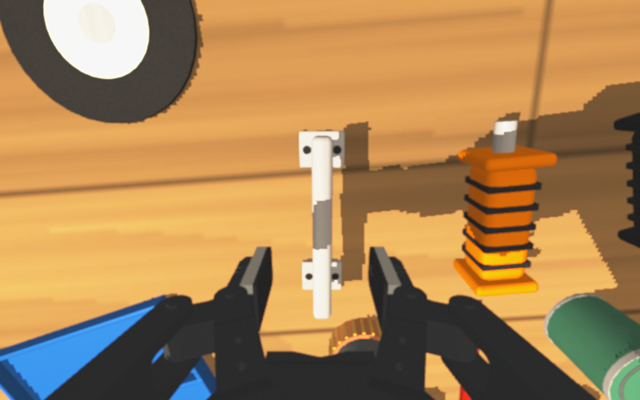

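Wrist picture: the bar (321,220) lies centred between the fingers (258 and 380). The tips are at about -14 mm tool z at 50 mm opening and -8 mm shut, so I will command the TCP about 27 mm lower than nominal.

drive_tool:
  commands:
    - [[0, 0, 0.1, 0, 0, 0, 50], [0, 0, 0.17, 0, 0, 0, 50], [0, 0, 0.215, 0, 0, 0, 50], [0, 0, 0.23, 0, 0, 0, 50], [0, 0, 0.23, 0, 0, 0, 0], [0, 0, 0.23, 0, 0, 0, 0], [0, 0, 0.23, 0, 0, 0, 0], [0, 0, 0.23, 0, 0, 0, 0], [0, 0, 0.23, 0, 0, 0, 0], [0, 0, 0.23, 0, 0, 0, 0]]

```text
time_s: 6.15
tcp_pos: [0.638, 0.1174, 0.0083]
tcp_rot: [0.999, -0.037, 0.001, -0.0]
wrist_force: [0.2, 0.4, -0.1]
grip_width: 0.127
grasp_force: 50.8
```

drive_tool:
  commands:
    - [[0, 0, -0.2, 0, 0, 0, 0], [0, 0, -0.4, 0, 0, 0, 0], [-0.1, -0.15, -0.4, 0, 0, -0.04, 0], [-0.25, -0.35, -0.4, 0, 0, -0.08, 0], [-0.4, -0.5, -0.4, 0, 0, -0.12, 0], [-0.5, -0.7, -0.4, 0, 0, -0.16, 0], [-0.6, -0.85, -0.4, 0, 0, -0.2, 0], [-0.66, -0.94, -0.4, 0, 0, -0.24, 0], [-0.66, -0.94, -0.4, 0, 0, -0.28, 0], [-0.66, -0.94, -0.4, 0, 0, -0.32, 0]]

```text
time_s: 6.98
tcp_pos: [0.5175, 0.3167, 0.0876]
tcp_rot: [0.892, 0.452, -0.001, -0.0]
wrist_force: [-0.2, -0.7, -1.2]
grip_width: 0.132
grasp_force: 50.5
```

drive_tool:
  commands:
    - [[0, 0, 0, 0, 0, -0.04, 0], [0, 0, 0, 0, 0, -0.08, 0], [0, 0, 0, 0, 0, -0.12, 0], [0, 0, 0, 0, 0, -0.16, 0], [0, 0, 0, 0, 0, -0.2, 0], [0, 0, 0, 0, 0, -0.24, 0], [0, 0, 0, 0, 0, -0.28, 0], [0, 0, 0, 0, 0, -0.292, 0], [0, 0, 0, 0, 0, -0.292, 0]]

```text
time_s: 7.73
tcp_pos: [0.5192, 0.3145, 0.0876]
tcp_rot: [0.604, 0.797, -0.0, -0.0]
wrist_force: [-0.1, 0.9, -2.2]
grip_width: 0.122
grasp_force: 50.4
```

Run:
```python
from h import *
st=state();print(st["tcp_pos"],st["wrist_force"],st["grip_width"],todo([.5193,.3149,.0125],16,st))
p,d=snapshot("top");W=cloud("top",d)
m=cv2.dilate(regions_of("top","tray_blue")[0]["mask"].astype(np.uint8),np.ones((5,5)))>0
```

```text
[0.5192 0.3145 0.0876] [-0.1455  0.9408 -2.2306] 0.121824660544968 (array([0.0016, 0.0014, 0.3754]), np.float64(-0.0017240843640871776), np.float64(15.68966481446431))
```

drive_tool:
  commands:
    - [[0, 0, 0.12, 0, 0, 0, 0], [0, 0, 0.24, 0, 0, 0, 0], [0, 0, 0.32, 0, 0, 0, 0], [0, 0, 0.35, 0, 0, 0, 0], [0, 0, 0.365, 0, 0, 0, 0], [0, 0, 0.375, 0, 0, 0, 0], [0, 0, 0.377, 0, 0, 0, 0], [0, 0, 0.377, 0, 0, 0, 0]]

```text
time_s: 8.5
tcp_pos: [0.5204, 0.3149, 0.0132]
tcp_rot: [0.604, 0.797, 0.001, 0.0]
wrist_force: [0.4, 0.5, -1.3]
grip_width: 0.127
grasp_force: 50.4
```

drive_tool:
  commands:
    - [[0, 0, 0, 0, 0, 0, 28], [0, 0, 0, 0, 0, 0, 28], [0, 0, 0, 0, 0, 0, 28], [0, 0, -0.1, 0, 0, 0, 28], [0, 0, -0.25, 0, 0, 0, 28], [0, 0, -0.45, 0, 0, 0, 70], [0, 0, -0.5, 0, 0, 0, 70]]

```text
time_s: 9.08
tcp_pos: [0.523, 0.316, 0.1182]
tcp_rot: [0.604, 0.797, 0.004, 0.003]
wrist_force: [1.5, 0.2, 0.3]
grip_width: 0.598
grasp_force: 0.0
```

Run:
```python
from h import *
st=state();p,d=snapshot("wrist");W=cloud("wrist",d,st)
r=regions_of("wrist","door_pull"); 
for x in r[:2]:
    t=W[x["mask"]&(d>0)]; t=t[t[:,2]>.034]; print(x["score"],x["at"],np.percentile(t[:,2],[50,95]),rect(t[:,:2]))
print(todo([.531,-.0835,.15],16,st),st["tcp_pos"])
```

```text
0.77 [192.3, 314.9] [0.0431 0.0442] [520.1931 315.754  118.6773  11.4165 -74.2345]
(array([-1.9342, -0.499 , -0.1661]), np.float64(-0.0019158533097006448), np.float64(15.655146404253877)) [0.523  0.316  0.1182]
```

drive_tool:
  commands:
    - [[-0.97, -0.25, 0, 0, 0, 0, 80], [-0.97, -0.25, 0, 0, 0, 0, 80], [-0.97, -0.25, 0, 0, 0, 0, 80], [-0.97, -0.25, 0, 0, 0, 0, 80], [-0.97, -0.25, 0, 0, 0, 0, 80]]

```text
time_s: 9.6
tcp_pos: [0.5222, 0.1119, 0.1107]
tcp_rot: [0.604, 0.797, -0.001, -0.001]
wrist_force: [0.9, 0.2, -0.4]
grip_width: 0.932
grasp_force: 0.0
```

drive_tool:
  commands:
    - [[-0.9, -0.23, 0, 0, 0, 0, 80], [-0.9, -0.23, 0, 0, 0, 0, 80], [-0.9, -0.23, 0, 0, 0, 0, 80], [-0.9, -0.23, 0, 0, 0, 0, 80], [-0.9, -0.23, 0, 0, 0, 0, 80], [-0.9, -0.23, 0, 0, 0, 0, 80], [-0.9, -0.23, 0, 0, 0, 0, 80]]

```text
time_s: 10.18
tcp_pos: [0.5269, -0.0721, 0.1109]
tcp_rot: [0.606, 0.796, -0.0, -0.002]
wrist_force: [0.3, 0.1, 0.5]
grip_width: 0.938
grasp_force: 0.0
```

Run:
```python
from h import *
st=state();p,d=snapshot("wrist");W=cloud("wrist",d,st)
for l in("tin_green","padlock","cup_brush"):
  for x in regions_of("wrist",l)[:2]:
    t=W[x["mask"]&(d>0)]; t=t[t[:,2]>.05]; print(l,round(x["score"],2),x["at"], (np.percentile(t[:,2],[50,95]),rect(t[:,:2])) if len(t)>5 else "")
print(todo([.531,-.0835,.01],16,st),st["tcp_pos"])
```

```text
tin_green 0.82 [226.0, 320.8] (array([0.0598, 0.061 ]), array([530.7324, -85.5785,  52.4046,  52.0892, -89.4151]))
padlock 0.88 [8.1, 261.1] 
cup_brush 0.67 [15.0, 365.9] 
(array([-0.0612,  0.0056,  0.5045]), np.float64(-0.0029599941680975425), np.float64(15.467201049742446)) [ 0.5269 -0.0721  0.1109]
```

drive_tool:
  commands:
    - [[-0.066, 0, 0, 0, 0, 0, 80], [-0.066, 0, 0.1, 0, 0, 0, 80], [-0.066, 0, 0.25, 0, 0, 0, 80], [-0.066, 0, 0.4, 0, 0, 0, 80], [-0.066, 0, 0.48, 0, 0, 0, 80], [-0.066, 0, 0.505, 0, 0, 0, 80], [-0.066, 0, 0.505, 0, 0, 0, 40], [-0.066, 0, 0.505, 0, 0, 0, 40], [-0.066, 0, 0.505, 0, 0, 0, 40], [-0.066, 0, 0.505, 0, 0, 0, 40]]

```text
time_s: 11.22
tcp_pos: [0.5327, -0.0844, 0.0126]
tcp_rot: [0.604, 0.797, 0.0, 0.001]
wrist_force: [0.4, -0.3, -1.0]
grip_width: 0.583
grasp_force: 52.0
```

drive_tool:
  commands:
    - [[0, 0, -0.2, 0, 0, 0, 40], [0, 0, -0.4, 0, 0, 0, 40], [0.2, 0, -0.5, 0, 0, 0, 40], [0.4, 0.01, -0.5, 0, 0, 0, 40], [0.6, 0.02, -0.5, 0, 0, 0, 40], [0.8, 0.03, -0.5, 0, 0, 0, 40], [1, 0.04, -0.5, 0, 0, 0, 40]]

```text
time_s: 11.8
tcp_pos: [0.4851, 0.1121, 0.1126]
tcp_rot: [0.605, 0.797, 0.001, 0.001]
wrist_force: [0.7, 0.3, -1.0]
grip_width: 0.585
grasp_force: 52.8
```

drive_tool:
  commands:
    - [[0.2, 0.01, 0, 0, 0, 0, 40], [0.4, 0.02, 0, 0, 0, 0, 40], [0.6, 0.03, 0, 0, 0, 0, 40], [0.8, 0.04, 0, 0, 0, 0, 40], [0.95, 0.045, 0, 0, 0, 0, 40], [1, 0.045, 0, 0, 0, 0, 40], [1, 0.045, 0, 0, 0, 0, 40]]

```text
time_s: 12.38
tcp_pos: [0.4393, 0.308, 0.1121]
tcp_rot: [0.602, 0.798, 0.001, 0.0]
wrist_force: [0.2, -0.4, -2.3]
grip_width: 0.582
grasp_force: 52.8
```

Run:
```python
from h import *
st=state();print(todo([.4332,.3319,.0170],16,st),st["tcp_pos"],st["grip_width"],st["wrist_force"])
```

```text
(array([0.1232, 0.0025, 0.4753]), np.float64(-0.000495113159637602), np.float64(15.910879631265226)) [0.4393 0.308  0.1121] 0.5815060313641541 [ 0.1593 -0.4026 -2.3264]
```

drive_tool:
  commands:
    - [[0.123, 0.003, 0, 0, 0, 0, 40], [0.123, 0.003, 0.12, 0, 0, 0, 40], [0.123, 0.003, 0.26, 0, 0, 0, 40], [0.123, 0.003, 0.38, 0, 0, 0, 40], [0.123, 0.003, 0.44, 0, 0, 0, 40], [0.123, 0.003, 0.465, 0, 0, 0, 40], [0.123, 0.003, 0.475, 0, 0, 0, 40], [0.123, 0.003, 0.476, 0, 0, 0, 40], [0.123, 0.003, 0.476, 0, 0, 0, 40]]

```text
time_s: 13.13
tcp_pos: [0.4352, 0.3287, 0.017]
tcp_rot: [0.605, 0.796, 0.001, 0.0]
wrist_force: [-0.6, -0.9, -1.1]
grip_width: 0.584
grasp_force: 52.7
```

drive_tool:
  commands:
    - [[0, 0, 0, 0, 0, 0, 66], [0, 0, 0, 0, 0, 0, 66], [0, 0, 0, 0, 0, 0, 66], [0, 0, -0.1, 0, 0, 0, 66], [0, 0, -0.28, 0, 0, 0, 66], [0, 0, -0.46, 0, 0, 0, 66], [0, 0, -0.5, 0, 0, 0, 66]]

```text
time_s: 13.72
tcp_pos: [0.437, 0.3311, 0.1212]
tcp_rot: [0.604, 0.797, 0.004, 0.002]
wrist_force: [0.1, 0.6, 1.1]
grip_width: 0.769
grasp_force: 0.0
```

Run:
```python
from h import *
st=state();p,d=snapshot("wrist");W=cloud("wrist",d,st)
for x in regions_of("wrist","tin_green")[:2]:
    t=W[x["mask"]&(d>0)]; t=t[t[:,2]>.055]; print(x["score"],x["at"],np.percentile(t[:,2],[50,95]),rect(t[:,:2]))
print(todo([.4425,.065,.11],91.3,st),st["tcp_pos"])
```

```text
0.81 [209.4, 316.6] [0.0638 0.065 ] [434.8989 328.3383  52.1378  51.6228  -8.0213]
(array([-1.2885, -0.3338,  0.0505]), np.float64(-0.4201319263581376), np.float64(15.676253255535213)) [0.437  0.3311 0.1212]
```

drive_tool:
  commands:
    - [[-0.2, -0.05, 0, 0, 0, -0.04, 55], [-0.4, -0.1, 0, 0, 0, -0.08, 55], [-0.6, -0.15, 0, 0, 0, -0.12, 55], [-0.8, -0.2, 0, 0, 0, -0.16, 55], [-0.95, -0.25, 0, 0, 0, -0.2, 55], [-1, -0.26, 0, 0, 0, -0.24, 55], [-1, -0.26, 0, 0, 0, -0.28, 55], [-1, -0.26, 0, 0, 0, -0.32, 55], [-1, -0.26, 0, 0, 0, -0.36, 55], [-1, -0.26, 0, 0, 0, -0.4, 55]]

```text
time_s: 14.65
tcp_pos: [0.4367, 0.1224, 0.1147]
tcp_rot: [0.058, 0.998, -0.0, -0.002]
wrist_force: [0.3, -0.8, 0.1]
grip_width: 0.643
grasp_force: 0.0
```

Run:
```python
from h import *
st=state();p,d=snapshot("wrist");W=cloud("wrist",d,st)
for x in regions_of("wrist","padlock")[:3]:
    t=W[x["mask"]&(d>0)]; a=t[t[:,2]>.02]; s=t[t[:,2]>.055]; print(x["score"],x["at"],np.percentile(t[:,2],[50,95]),rect(a[:,:2]),rect(s[:,:2]) if len(s)>5 else "")
print(todo([.4425,.065,.0],91.3,st),st["tcp_pos"])
```

```text
0.95 [212.3, 251.0] [0.0389 0.0642] [441.2731  62.508   41.6395  26.2395   1.6451] [440.7419  62.5253  30.7484   7.0819   1.6801]
0.88 [129.2, 287.1] [0.0286 0.0471] [375.3159 104.5887  30.3272  18.9737 -33.0518] 
(array([-0.0639, -0.2814,  0.5733]), np.float64(-0.044277451454785045), np.float64(83.33005873813869)) [0.4367 0.1224 0.1147]
```

drive_tool:
  commands:
    - [[-0.06, -0.15, 0, 0, 0, -0.03, 50], [-0.06, -0.284, 0, 0, 0, -0.046, 50], [-0.06, -0.284, 0.1, 0, 0, -0.046, 50], [-0.06, -0.284, 0.25, 0, 0, -0.046, 50], [-0.06, -0.284, 0.4, 0, 0, -0.046, 50], [-0.06, -0.284, 0.5, 0, 0, -0.046, 50], [-0.06, -0.284, 0.545, 0, 0, -0.046, 50], [-0.06, -0.284, 0.558, 0, 0, -0.046, 50], [-0.06, -0.284, 0.558, 0, 0, -0.046, 50]]

```text
time_s: 15.5
tcp_pos: [0.4424, 0.0652, 0.0039]
tcp_rot: [-0.011, 1.0, 0.0, -0.001]
wrist_force: [0.1, 1.8, 0.4]
grip_width: 0.585
grasp_force: 0.0
```

drive_tool:
  commands:
    - [[0, 0, 0, 0, 0, 0, 15], [0, 0, 0, 0, 0, 0, 15], [0, 0, 0, 0, 0, 0, 15], [0, 0, 0, 0, 0, 0, 15], [0, 0, 0, 0, 0, 0, 15]]

```text
time_s: 15.92
tcp_pos: [0.4437, 0.065, 0.0056]
tcp_rot: [-0.011, 1.0, -0.0, 0.001]
wrist_force: [0.3, -0.2, 7.2]
grip_width: 0.294
grasp_force: 50.7
```

drive_tool:
  commands:
    - [[0, 0, -0.15, 0, 0, 0, 15], [0, 0, -0.35, 0, 0, 0, 15], [-0.02, 0.15, -0.45, 0, 0, -0.02, 15], [-0.04, 0.35, -0.45, 0, 0, -0.04, 15], [-0.05, 0.55, -0.45, 0, 0, -0.06, 15], [-0.07, 0.75, -0.45, 0, 0, -0.082, 15], [-0.08, 0.9, -0.45, 0, 0, -0.082, 15], [-0.08, 0.95, -0.45, 0, 0, -0.082, 15], [-0.08, 0.95, -0.45, 0, 0, -0.082, 15]]

```text
time_s: 16.67
tcp_pos: [0.4542, 0.2577, 0.0947]
tcp_rot: [-0.142, 0.99, 0.0, 0.001]
wrist_force: [0.1, 0.5, -2.4]
grip_width: 0.29
grasp_force: 50.0
```

Run:
```python
from h import *
st=state();print(todo([.4553,.2550,.0085],106,st),st["tcp_pos"],st["grip_width"],st["wrist_force"])
```

```text
(array([-0.0008, -0.0145,  0.431 ]), np.float64(0.0016499927498353866), np.float64(106.29699869497037)) [0.4542 0.2577 0.0947] 0.290217676891067 [ 0.1297  0.5    -2.4119]
```

drive_tool:
  commands:
    - [[0, -0.015, 0.12, 0, 0, 0, 15], [0, -0.015, 0.26, 0, 0, 0, 15], [0, -0.015, 0.36, 0, 0, 0, 15], [0, -0.015, 0.4, 0, 0, 0, 15], [0, -0.015, 0.415, 0, 0, 0, 15], [0, -0.015, 0.425, 0, 0, 0, 15], [0, -0.015, 0.43, 0, 0, 0, 15], [0, -0.015, 0.43, 0, 0, 0, 15], [0, -0.015, 0.43, 0, 0, 0, 15]]

```text
time_s: 17.42
tcp_pos: [0.4565, 0.2524, 0.0097]
tcp_rot: [-0.139, 0.99, 0.0, 0.001]
wrist_force: [-0.3, 0.1, -2.5]
grip_width: 0.297
grasp_force: 50.1
```

drive_tool:
  commands:
    - [[0, 0, 0.006, 0, 0, 0, 15], [0, 0, 0.01, 0, 0, 0, 15], [0, 0, 0.01, 0, 0, 0, 15]]

```text
time_s: 17.67
tcp_pos: [0.4565, 0.2524, 0.0096]
tcp_rot: [-0.14, 0.99, 0.0, 0.002]
wrist_force: [-2.0, -3.7, 18.7]
grip_width: 0.293
grasp_force: 52.7
```

drive_tool:
  commands:
    - [[0, 0, 0, 0, 0, 0, 40], [0, 0, 0, 0, 0, 0, 40], [0, 0, 0, 0, 0, 0, 40], [0, 0, -0.1, 0, 0, 0, 40], [0, 0, -0.28, 0, 0, 0, 40], [0, 0, -0.46, 0, 0, 0, 40], [0, 0, -0.55, 0, 0, 0, 60]]

```text
time_s: 18.25
tcp_pos: [0.4571, 0.2531, 0.1196]
tcp_rot: [-0.14, 0.99, 0.0, 0.002]
wrist_force: [0.8, -0.2, -0.1]
grip_width: 0.592
grasp_force: 0.0
```

Run:
```python
from h import *
st=state();p,d=snapshot("top");W=cloud("top",d)
for x in regions_of("top","padlock")[:2]+regions_of("top","tin_green")[:1]:
    t=W[x["mask"]&(d>0)]; s=t[t[:,2]>.03]; print(x["score"],x["at"],np.percentile(t[:,2],[50,95]),rect(s[:,:2]) if len(s)>5 else "")
cv2.imwrite("pics/t5.png",cv2.resize(p[130:280,130:380,::-1],None,fx=3,fy=3))
print(todo([.6335,.0015,.12],90.9,st),st["tcp_pos"])
```

```text
0.66 [261.1, 266.2] [0.0295 0.0476] [376.0894 107.2394  28.4745  16.549  -28.987 ]
0.58 [230.2, 204.6] [0.0428 0.0666] [446.1053 248.6237  23.5965  21.4634 -71.9703]
(array([-0.4993, -1.4529,  0.0003]), np.float64(0.08432338932171343), np.float64(106.07821007790842)) [0.4571 0.2531 0.1196]
```

View pics/t5.png

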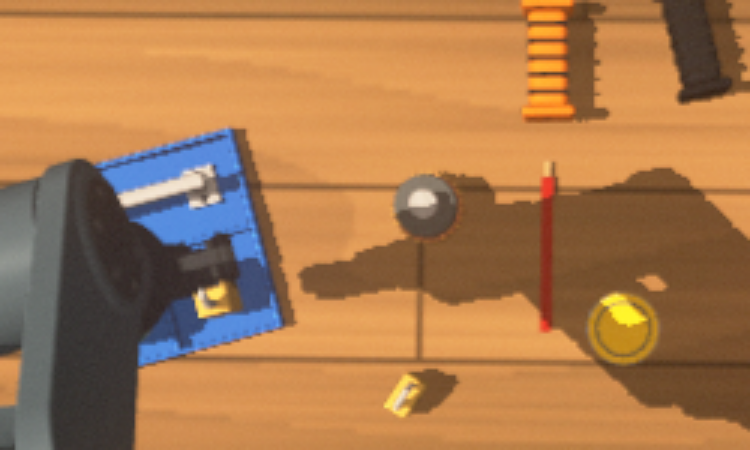

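Crop: padlock standing in its bay (210,298), pull in the long bay, nothing else disturbed. On to the orange handle.

drive_tool:
  commands:
    - [[-0.34, -1, 0, 0, 0, 0.084, 60], [-0.34, -1, 0, 0, 0, 0.084, 60], [-0.34, -1, 0, 0, 0, 0.084, 60], [-0.34, -1, 0, 0, 0, 0.084, 60], [-0.34, -1, 0, 0, 0, 0.084, 60], [-0.34, -1, 0, 0, 0, 0.084, 60]]

```text
time_s: 18.9
tcp_pos: [0.5812, 0.0729, 0.1149]
tcp_rot: [-0.005, 1.0, -0.001, 0.002]
wrist_force: [2.0, -0.5, 0.6]
grip_width: 0.705
grasp_force: 0.0
```

drive_tool:
  commands:
    - [[-0.27, -0.4, 0, 0, 0, 0, 60], [-0.27, -0.4, 0, 0, 0, 0, 60], [-0.27, -0.4, 0, 0, 0, 0, 60], [-0.27, -0.4, 0, 0, 0, 0, 60], [-0.27, -0.4, 0, 0, 0, 0, 60]]

```text
time_s: 19.32
tcp_pos: [0.6302, -0.0002, 0.1145]
tcp_rot: [-0.007, 1.0, 0.001, -0.002]
wrist_force: [-0.7, 0.3, 0.0]
grip_width: 0.701
grasp_force: 0.0
```

Run:
```python
from h import *
st=state();p,d=snapshot("wrist");W=cloud("wrist",d,st)
for x in regions_of("wrist","handle_orange")[:2]:
    t=W[x["mask"]&(d>0)]; s=t[t[:,2]>.028]; print(x["score"],x["at"],np.percentile(t[:,2],[50,95]),rect(s[:,:2]),rect(t[t[:,2]>.004][:,:2]))
print(todo([.6335,.0015,.003],90.9,st),st["tcp_pos"])
```

```text
0.72 [205.8, 317.5] [0.0343 0.0393] [633.0284  -0.5503  90.5568  39.629    1.1734] [642.7714  -0.359  110.0469  39.6888   1.1747]
0.54 [59.7, 15.6] [0.0051 0.0137] [0. 0. 0. 0. 0.] [ 522.7651 -245.8206   95.699    22.4835  -16.673 ]
(array([-0.0188,  0.0076,  0.5573]), np.float64(-0.00033116230466355824), np.float64(90.84039078516057)) [ 0.6302 -0.0002  0.1145]
```

drive_tool:
  commands:
    - [[-0.015, 0.003, 0.1, 0, 0, 0, 60], [-0.015, 0.003, 0.25, 0, 0, 0, 60], [-0.015, 0.003, 0.4, 0, 0, 0, 60], [-0.015, 0.003, 0.5, 0, 0, 0, 60], [-0.015, 0.003, 0.55, 0, 0, 0, 60], [-0.015, 0.003, 0.567, 0, 0, 0, 60], [-0.015, 0.003, 0.567, 0, 0, 0, 15], [-0.015, 0.003, 0.567, 0, 0, 0, 15], [-0.015, 0.003, 0.567, 0, 0, 0, 15], [-0.015, 0.003, 0.567, 0, 0, 0, 15]]

```text
time_s: 20.25
tcp_pos: [0.6356, 0.0006, 0.0048]
tcp_rot: [-0.008, 1.0, -0.0, 0.002]
wrist_force: [0.2, -0.2, 4.4]
grip_width: 0.34
grasp_force: 50.4
```

drive_tool:
  commands:
    - [[0, 0, 0, 0, 0, 0, 15], [0, 0, 0, 0, 0, 0, 15]]

```text
time_s: 20.42
tcp_pos: [0.6356, 0.0006, 0.0048]
tcp_rot: [-0.008, 1.0, -0.0, 0.001]
wrist_force: [-0.2, 1.6, 6.5]
grip_width: 0.34
grasp_force: 50.4
```

drive_tool:
  commands:
    - [[0, 0, -0.2, 0, 0, 0, 15], [0, 0, -0.4, 0, 0, 0, 15], [0.07, -0.16, -0.5, 0, 0, 0.04, 15], [0.14, -0.32, -0.5, 0, 0, 0.08, 15], [0.2, -0.48, -0.5, 0, 0, 0.12, 15], [0.27, -0.64, -0.5, 0, 0, 0.16, 15], [0.34, -0.8, -0.5, 0, 0, 0.2, 15], [0.4, -0.95, -0.5, 0, 0, 0.24, 15], [0.42, -1, -0.5, 0, 0, 0.28, 15], [0.42, -1, -0.5, 0, 0, 0.3, 15]]

```text
time_s: 21.25
tcp_pos: [0.5526, -0.2044, 0.1032]
tcp_rot: [0.451, 0.893, -0.0, 0.0]
wrist_force: [0.7, 0.7, -0.9]
grip_width: 0.34
grasp_force: 49.9
```

Run:
```python
from h import *
st=state();print(todo([.5107,-.3101,.1],-17.6,st),st["tcp_pos"],st["grip_width"],st["wrist_force"])
```

```text
(array([-0.3014, -0.482 ,  0.0167]), np.float64(0.2998927710434445), np.float64(36.38069878782)) [ 0.5526 -0.2044  0.1032] 0.3399065108115005 [ 0.7241  0.7091 -0.9443]
```

drive_tool:
  commands:
    - [[-0.1, -0.15, 0, 0, 0, 0.04, 15], [-0.2, -0.3, 0, 0, 0, 0.08, 15], [-0.3, -0.48, 0, 0, 0, 0.12, 15], [-0.3, -0.48, 0, 0, 0, 0.16, 15], [-0.3, -0.48, 0, 0, 0, 0.2, 15], [-0.3, -0.48, 0, 0, 0, 0.24, 15], [-0.3, -0.48, 0, 0, 0, 0.28, 15], [-0.3, -0.48, 0, 0, 0, 0.3, 15], [-0.3, -0.48, 0, 0, 0, 0.3, 15]]

```text
time_s: 22.0
tcp_pos: [0.5127, -0.3064, 0.103]
tcp_rot: [0.805, 0.594, -0.0, -0.0]
wrist_force: [0.0, -1.0, -1.2]
grip_width: 0.344
grasp_force: 50.0
```

Run:
```python
from h import *
st=state();print(todo([.5107,-.3101,.0088],-17.6,st),st["tcp_pos"])
s,d=snapshot("wrist");W=cloud("wrist",d,st)
x=regions_of("wrist","handle_orange")
if x: t=W[x[0]["mask"]&(d>0)]; print(x[0]["score"],rect(t[:,:2]),t[:,2].min(),t[:,2].max())
x=regions_of("wrist","tray_red")
if x: print(tray_fit(W,cv2.dilate(x[0]["mask"].astype(np.uint8),np.ones((5,5)))>0,(470.8,-303.7),-17.6))
```

```text
(array([-0.0204, -0.004 ,  0.4712]), np.float64(0.0025686074400206216), np.float64(-17.137650660796286)) [ 0.5127 -0.3064  0.103 ]
0.58 [ 514.7448 -303.4284   89.0004   59.5238   68.9401] 0.002217691846851999 0.18759320318101685
(array([ 470.4454, -305.3654]), np.float64(-17.67901001174246), np.float64(0.0), 3962)
```

drive_tool:
  commands:
    - [[-0.02, -0.004, 0.15, 0, 0, 0, 15], [-0.02, -0.004, 0.3, 0, 0, 0, 15], [-0.02, -0.004, 0.4, 0, 0, 0, 15], [-0.02, -0.004, 0.44, 0, 0, 0, 15], [-0.02, -0.004, 0.455, 0, 0, 0, 15], [-0.02, -0.004, 0.463, 0, 0, 0, 15], [-0.02, -0.004, 0.468, 0, 0, 0, 15], [-0.02, -0.004, 0.47, 0, 0, 0, 15], [-0.02, -0.004, 0.47, 0, 0, 0, 15]]

```text
time_s: 22.9
tcp_pos: [0.5119, -0.3105, 0.0103]
tcp_rot: [0.804, 0.595, 0.0, 0.001]
wrist_force: [0.1, 0.3, -1.0]
grip_width: 0.337
grasp_force: 49.9
```

drive_tool:
  commands:
    - [[0, 0, 0.005, 0, 0, 0, 15], [0, 0, 0.009, 0, 0, 0, 15], [0, 0, 0.009, 0, 0, 0, 15]]

```text
time_s: 23.15
tcp_pos: [0.5118, -0.3104, 0.0088]
tcp_rot: [0.804, 0.595, 0.0, 0.001]
wrist_force: [-0.9, 1.0, 5.8]
grip_width: 0.335
grasp_force: 50.7
```

drive_tool:
  commands:
    - [[0, 0, 0, 0, 0, 0, 40], [0, 0, 0, 0, 0, 0, 40], [0, 0, 0, 0, 0, 0, 40], [0, 0, -0.1, 0, 0, 0, 40], [0, 0, -0.28, 0, 0, 0, 40], [0, 0, -0.46, 0, 0, 0, 60], [0, 0, -0.55, 0, 0, 0, 80]]

```text
time_s: 23.73
tcp_pos: [0.5126, -0.3112, 0.1209]
tcp_rot: [0.804, 0.594, 0.001, 0.003]
wrist_force: [0.8, -0.5, 0.0]
grip_width: 0.736
grasp_force: 0.0
```

Run:
```python
from h import *
st=state();p,d=snapshot("wrist");W=cloud("wrist",d,st)
for x in regions_of("wrist","handle_orange")[:1]:
    t=W[x["mask"]&(d>0)]; s=t[t[:,2]>.032]; print(x["score"],x["at"],np.percentile(t[:,2],[50,95]),rect(s[:,:2]),rect(t[t[:,2]>.02][:,:2]))
print(todo([.519,.093,.11],-17.6,st),st["tcp_pos"])
```

```text
0.6 [199.6, 315.4] [0.0384 0.0434] [ 511.4094 -308.3291   90.3069   38.8181   72.8045] [ 508.4045 -317.42    109.4458   38.8721   73.1089]
(array([ 1.9417, -0.5621,  0.0474]), np.float64(0.0030706726428791045), np.float64(-17.04727892428176)) [ 0.5126 -0.3112  0.1209]
```

drive_tool:
  commands:
    - [[1, -0.29, 0, 0, 0, 0, 80], [1, -0.29, 0, 0, 0, 0, 80], [1, -0.29, 0, 0, 0, 0, 80], [1, -0.29, 0, 0, 0, 0, 80], [1, -0.29, 0, 0, 0, 0, 80], [1, -0.29, 0, 0, 0, 0, 80]]

```text
time_s: 24.33
tcp_pos: [0.5108, -0.0939, 0.1158]
tcp_rot: [0.802, 0.597, -0.001, -0.004]
wrist_force: [-0.8, -0.8, 0.5]
grip_width: 0.93
grasp_force: 0.0
```

drive_tool:
  commands:
    - [[0.93, -0.27, 0, 0, 0, 0, 80], [0.93, -0.27, 0, 0, 0, 0, 80], [0.93, -0.27, 0, 0, 0, 0, 80], [0.93, -0.27, 0, 0, 0, 0, 80], [0.93, -0.27, 0, 0, 0, 0, 80], [0.93, -0.27, 0, 0, 0, 0, 80], [0.93, -0.27, 0, 0, 0, 0, 80]]

```text
time_s: 24.92
tcp_pos: [0.5165, 0.093, 0.1164]
tcp_rot: [0.803, 0.596, -0.001, -0.0]
wrist_force: [0.1, -1.2, -0.3]
grip_width: 0.934
grasp_force: 0.0
```

Run:
```python
from h import *
st=state();p,d=snapshot("wrist");W=cloud("wrist",d,st)
for x in regions_of("wrist","cup_brush")[:1]:
    t=W[x["mask"]&(d>0)]; s=t[t[:,2]>.050]; c=t[t[:,2]>.034]; print(x["score"],x["at"],np.percentile(t[:,2],[50,95]),rect(s[:,:2]),rect(c[:,:2]))
print(todo([.519,.093,.01],-17,st),st["tcp_pos"])
```

```text
0.57 [201.4, 321.5] [0.0413 0.0557] [518.87    91.5587  21.5556  20.9638  85.6261] [518.9617  92.2916  46.6889  46.4684 -73.0066]
(array([0.004 , 0.0126, 0.5318]), np.float64(0.0008492494757478634), np.float64(-16.84713509436538)) [0.5165 0.093  0.1164]
```

drive_tool:
  commands:
    - [[0, 0.013, 0.1, 0, 0, 0, 80], [0, 0.013, 0.25, 0, 0, 0, 80], [0, 0.013, 0.4, 0, 0, 0, 80], [0, 0.013, 0.49, 0, 0, 0, 80], [0, 0.013, 0.53, 0, 0, 0, 80], [0, 0.013, 0.542, 0, 0, 0, 80], [0, 0.013, 0.542, 0, 0, 0, 30], [0, 0.013, 0.542, 0, 0, 0, 30], [0, 0.013, 0.542, 0, 0, 0, 30], [0, 0.013, 0.542, 0, 0, 0, 30]]

```text
time_s: 25.85
tcp_pos: [0.5206, 0.0909, 0.0104]
tcp_rot: [0.804, 0.595, 0.001, 0.001]
wrist_force: [-1.3, -1.3, 3.9]
grip_width: 0.54
grasp_force: 51.6
```

Run:
```python
from h import *
st=state();print(st["grip_width"],st["wrist_force"])
for c in((-38,40),(-38,-40)):
    a=np.radians(-17.6);x=np.array([np.cos(a),np.sin(a)]);y=np.array([-x[1],x[0]]); P=np.array([470.6,-304.2])+c[0]*x+c[1]*y
    print(P,todo([*P/1000,.1],-17,st))
```

```text
0.5398620885859712 [-1.2801 -1.2642  3.8914]
[ 446.4736 -254.5823] (array([-1.76  ,  0.1529, -0.4481]), np.float64(-0.00021469061912600612), np.float64(-17.03864431144268))
[ 422.284  -330.8376] (array([-2.16  ,  0.149 , -0.4482]), np.float64(-0.00021469061912600612), np.float64(-17.03864431144268))
```

drive_tool:
  commands:
    - [[0, 0, -0.2, 0, 0, 0, 30], [0, 0, -0.4, 0, 0, 0, 30], [-0.15, 0.01, -0.5, 0, 0, 0, 30], [-0.35, 0.03, -0.5, 0, 0, 0, 30], [-0.55, 0.05, -0.5, 0, 0, 0, 30], [-0.75, 0.065, -0.5, 0, 0, 0, 30], [-0.93, 0.08, -0.5, 0, 0, 0, 30], [-0.93, 0.08, -0.5, 0, 0, 0, 30]]

```text
time_s: 26.52
tcp_pos: [0.4808, -0.0974, 0.1099]
tcp_rot: [0.806, 0.592, 0.0, 0.002]
wrist_force: [0.4, 0.7, -2.1]
grip_width: 0.543
grasp_force: 52.6
```

drive_tool:
  commands:
    - [[-0.2, 0.02, 0, 0, 0, 0, 30], [-0.4, 0.04, 0, 0, 0, 0, 30], [-0.6, 0.06, 0, 0, 0, 0, 30], [-0.75, 0.07, 0, 0, 0, 0, 30], [-0.83, 0.073, 0, 0, 0, 0, 30], [-0.83, 0.073, 0, 0, 0, 0, 30], [-0.83, 0.073, 0, 0, 0, 0, 30]]

```text
time_s: 27.1
tcp_pos: [0.4457, -0.2547, 0.1093]
tcp_rot: [0.805, 0.594, 0.0, 0.0]
wrist_force: [-0.9, 1.4, -2.1]
grip_width: 0.546
grasp_force: 52.6
```

Run:
```python
from h import *
st=state();print(todo([.4465,-.2546,.0144],-17,st),st["tcp_pos"],st["grip_width"],st["wrist_force"])
```

```text
(array([0.0014, 0.0036, 0.4744]), np.float64(-0.0009410623674124313), np.float64(-17.16939122613424)) [ 0.4457 -0.2547  0.1093] 0.5455548685216071 [-0.9446  1.3673 -2.0962]
```

drive_tool:
  commands:
    - [[0, 0, 0.15, 0, 0, 0, 30], [0, 0, 0.3, 0, 0, 0, 30], [0, 0, 0.4, 0, 0, 0, 30], [0, 0, 0.44, 0, 0, 0, 30], [0, 0, 0.458, 0, 0, 0, 30], [0, 0, 0.466, 0, 0, 0, 30], [0, 0, 0.471, 0, 0, 0, 30], [0, 0, 0.474, 0, 0, 0, 30], [0, 0, 0.476, 0, 0, 0, 30], [0, 0, 0.476, 0, 0, 0, 30]]

```text
time_s: 27.93
tcp_pos: [0.4462, -0.2547, 0.0145]
tcp_rot: [0.804, 0.594, 0.0, 0.001]
wrist_force: [0.1, -0.1, -2.3]
grip_width: 0.542
grasp_force: 52.7
```

drive_tool:
  commands:
    - [[0, 0, 0.003, 0, 0, 0, 30], [0, 0, 0.006, 0, 0, 0, 30], [0, 0, 0.006, 0, 0, 0, 30]]

```text
time_s: 28.18
tcp_pos: [0.4463, -0.2548, 0.0144]
tcp_rot: [0.804, 0.594, 0.0, 0.001]
wrist_force: [-1.1, 2.6, 10.2]
grip_width: 0.544
grasp_force: 54.0
```

drive_tool:
  commands:
    - [[0, 0, 0, 0, 0, 0, 60], [0, 0, 0, 0, 0, 0, 60], [0, 0, 0, 0, 0, 0, 60], [0, 0, -0.1, 0, 0, 0, 60], [0, 0, -0.28, 0, 0, 0, 60], [0, 0, -0.46, 0, 0, 0, 60], [0, 0, -0.7, 0, 0, 0, 60], [0, 0, -0.9, 0, 0, 0, 60]]

```text
time_s: 28.85
tcp_pos: [0.4451, -0.2538, 0.1891]
tcp_rot: [0.804, 0.594, -0.0, -0.001]
wrist_force: [0.2, -0.6, -0.1]
grip_width: 0.703
grasp_force: 0.0
```

drive_tool:
  commands:
    - [[-0.2, 0, 0, 0, 0, 0, 60], [-0.4, 0, 0, 0, 0, 0, 60], [-0.6, 0, 0, 0, 0, 0, 60], [-0.8, 0, 0, 0, 0, 0, 60], [-1, 0, 0, 0, 0, 0, 60], [-1, 0, 0, 0, 0, 0, 60], [-1, 0, 0, 0, 0, 0, 60]]

```text
time_s: 29.43
tcp_pos: [0.386, -0.4477, 0.1874]
tcp_rot: [0.805, 0.593, 0.0, 0.0]
wrist_force: [0.5, 0.3, 0.3]
grip_width: 0.702
grasp_force: 0.0
```

Run:
```python
from h import *
for n in("top","side"):
    p,d=snapshot(n);W=cloud(n,d); cv2.imwrite(f"pics/{n}F.png",p[:,:,::-1])
    for l,zc in(("door_pull",.034),("tin_green",.05),("padlock",.03),("handle_orange",.02),("cup_brush",.035),("tin_yellow",.05),("handle_black",.02)):
        for x in regions_of(n,l)[:2]:
            if x["score"]<.55: continue
            t=W[x["mask"]&(d>0)]; s=t[t[:,2]>zc]
            print(n,l,round(x["score"],2),np.percentile(t[:,2],[5,95]),rect(s[:,:2]) if len(s)>5 else "")
    if n=="top":
        for l,c,y in(("tray_blue",(481,304),16),("tray_red",(471,-304),-17.6)):
            r=regions_of(n,l)
            if r: print(l,*tray_fit(W,cv2.dilate(r[0]["mask"].astype(np.uint8),np.ones((5,5)))>0,c,y))
```

```text
top door_pull 0.61 [0.0067 0.0463] [521.5262 316.4427 118.1273  12.5586 -74.2368]
top tin_green 0.63 [0.0217 0.0673] [435.9911 327.8547  51.9707  48.4238 -89.393 ]
top padlock 0.56 [0.0073 0.0689] [455.9537 252.2237  42.1781  24.9639  17.3114]
top handle_orange 0.98 [0.0138 0.0445] [ 508.9629 -316.0346  110.152    38.8178   73.4084]
top cup_brush 0.73 [0.0074 0.0611] [ 444.9953 -251.3445   45.8551   43.7038   67.6996]
top tin_yellow 0.96 [0.0573 0.0633] [430.1495 -56.7844  49.622   48.1328  45.6705]
top handle_black 0.57 [0.0017 0.0405] [ 659.7034 -105.7881  107.5545   39.0666   14.7591]
tray_blue [480.7398 304.3894] 15.906371123991867 0.0 760
tray_red [ 470.7615 -304.0598] -17.57822769704994 0.0 765
side door_pull 0.9 [0.0084 0.0459] [527.5979 296.3114  76.7453  11.9925 -74.2977]
side tin_green 0.8 [0.0633 0.0666] [436.7917 319.3573  52.1775  33.3824   4.8383]
side padlock 0.71 [0.0039 0.0459] [376.8354 107.653   27.0487  15.1038 -38.9952]
side handle_orange 0.67 [0.0063 0.0439] [ 512.568  -306.0065   93.1536   38.8011   72.6687]
side cup_brush 0.85 [0.0098 0.0601] [ 446.5914 -248.0599   45.1102   43.9253    1.5826]
side tin_yellow 0.81 [0.0029 0.062 ] [429.4927 -56.0704  53.0912  51.5025  74.816 ]
side handle_black 0.73 [0.0097 0.04  ] [ 660.0453 -103.6263  108.3263   37.1467   14.7586]
```

View pics/topF.png

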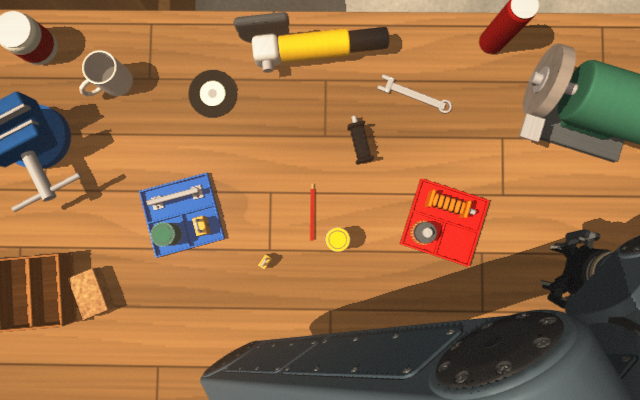

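View pics/sideF.png

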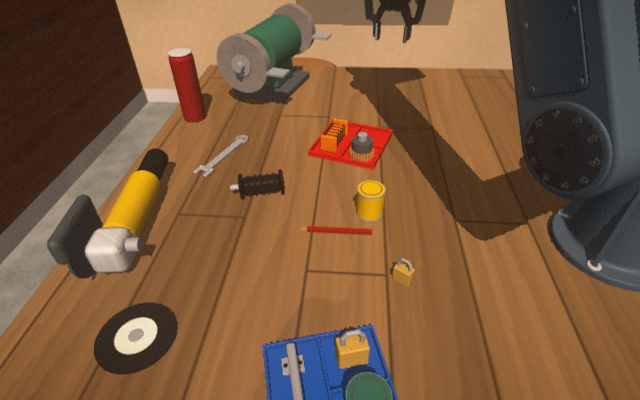

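Top and side pictures: blue tray holds the pull (175,196), tin (164,233) and padlock (202,226). Red tray holds the orange handle (455,204) and brush (427,232). All stand or lie flat and centred, and the yellow tin and black handle have not moved.

```bash
python3 -c "
from station import *
print(sign_off())"
```

```text
the job is handed in; nothing more can be done
None
```

Both kits are made up as asked and handed in after about 30 s of robot time; the final pictures show every piece upright or lying flat in its bay, with the yellow tin and black handle unmoved.

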